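# Turn over the mirrored hold-down clip

### The job

The three L-shaped aluminium hold-down levers on the bench must all be the same hand before regulator housings are clamped: seen from above, each should read as a plain L (long leg pointing away from you, toe at the near end pointing right), whichever way its block is turned. One lies mirrored; swing it up and over about its long leg until its toe lies fully down level on the other side, and let go. Leave the two correct levers down as they are, and do not disturb the black housing on the turntable.

Things in the scene. Friction and masses are not known exactly. Their poses are not given: they have to be found in the camera images.
- lever_a: L-shaped aluminium lever on a fixed iron block: long leg a level 12 mm round bar, 128 mm, axis 34 mm above the bench; toe a flat strip 16 mm wide, 8 thick, to 62 mm out from the bar's axis. Origin: corner, on the bar's axis. x: along the long leg, away from the corner. Toe points to -y. z: up when it lies right way round, down when mirrored.
- lever_b: same as lever_a, own block. Each swings half a turn about its bar, toe level on one side, over the top, to level on the other; stops at both ends. Light hinge: let go, the toe sinks to the nearer side in 1 to 3 s. Origin: corner, on the bar's axis. x: along the long leg, away from the corner. Toe points to -y. z: up when it lies right way round, down when mirrored.
- lever_c: same as lever_a, own block. To grip any toe: its side faces (16 mm apart), 45 mm out; the block keeps within 25 mm of the bar's axis in plan, 46 mm high at the two knuckles, 40 to 92 mm from the toe. Origin: corner, on the bar's axis. x: along the long leg, away from the corner. Toe points to -y. z: up when it lies right way round, down when mirrored.
- housing: bystander: round black second-stage housing, 74 mm across and 36 mm high, standing loose on a cast-iron turntable 120 mm across and 38 mm high; origin at the centre of its underside, z up
Mind the look-alikes: they are no part of the job. Leave any green or pink look-alike of the part that bears lever_a alone.

How it is judged:
By the outcome, as a careful person would: the job done as asked, in the order asked, and still so for the second after the job is handed in, with the robot touching nothing.
It also fails if it takes over 35 s, if anything falls off the work surface, if the arm or the gripper's body presses on something with over 40 N, if the wrist force passes 120 N, or if a joint passes its speed limit or range.

### The arm

A 6-joint arm with a two-finger parallel gripper is mounted at the origin on the work surface. World frame = base frame: x ahead of the robot, y to its left, z up, the work surface at z = 0. Lengths are in m, angles in degrees, forces in N, time in s.
With the tool pointing down it reaches from about 0.4 to 0.825 m from the base axis. Payload 7 kg.
Tool frame: the origin (TCP) lies midway between the tips of the shut fingers; the grasp point (between the pads) lies 19 mm behind it (r.grip_point_offset is the z of the grasp point in the tool frame, in m); z points along the fingers, y is the line along which they close (so a half turn about z gives the same grasp; the last joint's range is limited). The gripper opens to 88 mm and grips with 3 to 60 N. Pads are 19 mm wide; open, the fingers measure 130 mm over their backs; the gripper's body (78 mm by 193 mm) begins 47 mm behind the grasp point.
Start: joints at [-58.379, 20.546, 0.682, 0, -70.136, -16.507], TCP at [0.176, -0.652, 0.227] pointing down, gripper open.
Joint ranges: [-176.03, 176.03], [-82.01, 121.73], [-58.28, 71.71], [-173.87, 95.51], [-174.79, -0.11], [-173.66, 173.66]. Speed limits (degrees/s): [136.94, 136.94, 172.46, 180, 180, 180].

### API

Orientations are given as [roll, pitch, yaw] about the fixed x, y, z axes, in that order (R = Rz(yaw) Ry(pitch) Rx(roll)).
In Python, from plant import r, viewer, recognise, outline_of, pinpoint gives the robot as it stands.
- The arm moves only by the tool move_arm, never from a script. Its argument "targets" is a list of rows, each a list of 2 entries, a list of its own where there are three numbers: the shift along the tool's x, y, z in cm, then the turn, a rotation vector about the tool's x, y, z in rad. A call has 1 to 5 rows; each row is the pose to reach, as a shift and turn from the pose commanded when the call began, along the tool's axes at that moment; what a row does not reach only later rows make up. A row lasts 1/8 s, in which the tool goes at most 62.5 mm and 10.7 degrees, less where a joint would pass 70% of its speed; a pose out of reach is approached as far as the arm can. A call with a gripper value outside its range is refused whole. "jaw" is the finger opening in cm, from 0 to 8.76, set as the call begins (left out, the last holds). The fingers move at their own pace and stop on an object; "squeeze" is the grip in N (left out, the last holds). Time passes only in rows, so rows that repeat a pose let the fingers close. It gives the time, the measured TCP pose, the force, the opening and the grip force at its end, in the units of the state.
- r.get_state(): the state, without advancing time (a new reading comes with each control period).
- viewer.capture(name): name is "side" or "top" or "wrist"; returns a dict with "image" (400x640x3 uint8, blue, green, red), "intrinsics" (3x3 intrinsics, pixels), "D" ([k1, k2, p1, p2, k3] as OpenCV has them; the pictures are not rectified), "camera_from_world" (4x4, takes a point from world to camera coordinates). Camera axes: x right, y up, looking along -z (the intrinsics and any distortion apply to the point x, -y, -z); pixel columns grow to the right and rows downward; lengths in m; the calibration is good to about 2 mm. A picture is of the moment at which its call begins. There is no depth.
- r.close_job(): hands the job in; it is judged then, once.
Trained networks look in the newest picture that a camera, given by its name, has taken for a name from the list of things; names that differ only in an ending like _2 or _b are one class to them, and where a whole thing is asked for, a point or a joint stands for the part that bears it (a point fixed in the world has none). Each returns a list of dicts, best first, with "score" (0 to 1); they miss things now and then, are a little off and sometimes report something else, mostly with a low value. They report only what shows in the picture. A call takes as long as a camera call. They do not tell look-alikes from the thing itself.
- recognise(label, camera): "box" ([left, top, right, bottom] in pixels, round what is visible of it).
- outline_of(label, camera): "mask" (400x640 bool, what is visible of it) and "box" ([left, top, right, bottom] in pixels, round what is visible of it).
- pinpoint(label, camera): "location" ([row, column] in pixels: a listed point, or the origin of a listed thing).
The state is a dict: "time_s": time; "joints": joint angles; "qd": joint speeds; "joint_torque": joint torques, N m; "tcp_pos": TCP position; "eef_rot": TCP orientation; "contact_force": force on the tool from outside, world axes, zero at the start; "moment": the same for the moment, N m; "gripper_width": finger opening in m; "gripper_force": force on a finger pad.
Only numpy, scipy, OpenCV 4.12 (cv2) and the standard library are available. Lean on these libraries where they do the work, as an engineer would, in place of code of your own. Each camera call takes 0.05 s, during which the arm holds its last target. There are 200 camera calls.

## Working session

There is one attempt and no reset: what is moved stays moved. The work goes in short steps, Python scripts to look and compute and a tool call to move; the robot and the scene stay as the last step left them, time stands still between calls to the robot, and variables do not carry over. Pictures are saved under pics/ and viewed, at most 10 in all, crops included, and the job is handed in when it is done.

Besides the shell and the picture viewer there is one more tool, called after "Emit:" as name(argument=value, ...) on one line, values as JSON. move_arm: Moves the arm, as the interface text tells. Its arguments: {"type":"object","properties":{"targets":{"type":"array","items":{"type":"array"}},"jaw":{"type":"number"},"squeeze":{"type":"number"}},"required":["targets"]}

```bash
mkdir -p pics
python3 - <<'E'
from plant import r, viewer, recognise, outline_of, pinpoint
import cv2
for c in ["top","side"]:
    d=viewer.capture(c); cv2.imwrite(f"pics/{c}0.png",d["image"])
    print(c,d["intrinsics"].tolist(),d["D"],d["camera_from_world"].tolist())
    for l in ["lever_a","housing"]:
        print(l,[(x["score"],x["box"]) for x in recognise(l,c)]); print([(x["score"],x["location"]) for x in pinpoint(l,c)])
print(r.get_state(), r.grip_point_offset)
E
```

```text
top [[416.5485716439918, 0.0, 318.20413747649513], [0.0, 416.5485716439918, 201.31101386488632], [0.0, 0.0, 1.0]] [-0.08244222  0.          0.          0.          0.        ] [[-0.02505772133561966, -0.9996812545971943, 0.0030821759272320667, -0.04879512797932641], [0.9941235974232486, -0.02459338721461973, 0.1054202938317416, -0.5401428485342028], [-0.1053108904516783, 0.005705656166626193, 0.9944229793402721, -1.0248751272487469], [0.0, 0.0, 0.0, 1.0]]
lever_a [(0.88, [357.9, 270.2, 398.4, 328.6]), (0.85, [376.7, 205.4, 432.5, 232.3]), (0.84, [439.1, 133.5, 459.4, 189.4]), (0.71, [288.9, 154.0, 324.4, 208.4]), (0.64, [168.9, 249.3, 215.7, 298.7]), (0.6, [156.6, 199.8, 208.9, 227.6])]
[(0.87, [225.7, 385.8]), (0.72, [205.2, 167.9]), (0.71, [306.7, 362.3]), (0.65, [278.4, 173.1]), (0.59, [172.3, 438.7]), (0.56, [192.2, 293.7])]
housing [(0.86, [183.8, 98.7, 216.7, 131.4])]
[(0.56, [117.6, 199.1])]
side [[393.16634450526027, 0.0, 309.2412616178922], [0.0, 393.16634450526027, 197.44968682268652], [0.0, 0.0, 1.0]] [-0.02105734  0.          0.          0.          0.        ] [[0.934652
[... 719 characters left out ...]
)]
{'time_s': 0.5, 'joints': array([-5.83787163e+01,  2.05485835e+01,  6.78996769e-01, -1.39089924e-03,
       -7.01348050e+01, -1.65072983e+01]), 'qd': array([-0.01500424,  0.08044033,  0.04331892,  0.03346333, -0.07987093,
       -0.02224099]), 'joint_torque': array([ 8.18453009e-04, -5.81797850e+01,  2.93066722e+01,  6.99722975e+00,
        1.18408745e-02, -2.81892841e-05]), 'tcp_pos': array([ 0.17597688, -0.65161144,  0.22650921]), 'eef_rot': array([ 1.79995418e+02,  6.32889223e-06, -1.64886487e+02]), 'contact_force': array([ 0.24559697, -0.01008725, -0.36670904]), 'moment': array([ 0.00492107, -0.04795205, -0.01213596]), 'gripper_force': 0.0, 'gripper_width': 0.0877411301868796} -0.0188
```

View pics/top0.png

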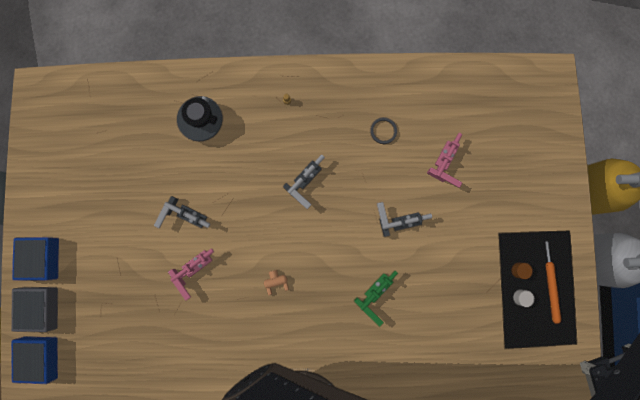

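View pics/side0.png

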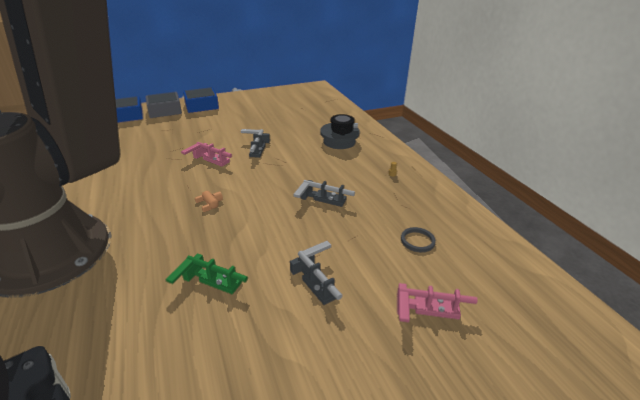

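The top view shows six L's. The aluminium ones have corners at (293,190), (173,200) and (385,232); the pink ones are at (448,160) and (190,272), the green at (377,297).
- Lever at (293,190): leg up-right, toe to the right, so it is correct.
- Lever at (173,200): leg right, toe down, so it is correct.
- Lever at (385,232): leg right, toe up (left of the leg), so it is the mirrored one and my choice.

I'll check it in a close crop and measure.

```bash
cat > h.py <<'E'
from plant import r, viewer, recognise, outline_of, pinpoint
import cv2, numpy as np
def ray(d,uv):
    p=cv2.undistortPoints(np.float64([[uv]]),d["intrinsics"],np.array(d["D"],float))[0,0]
    T=np.array(d["camera_from_world"]);R,t=T[:3,:3],T[:3,3]
    return -R.T@t, R.T@np.array([p[0],-p[1],-1.])
def at(d,uv,z):
    c,v=ray(d,uv); return c+v*(z-c[2])/v[2]
def proj(d,P):
    T=np.array(d["camera_from_world"]);q=np.atleast_2d(P)@T[:3,:3].T+T[:3,3]
    q=q*[1,-1,-1]
    return cv2.projectPoints(q,np.zeros(3),np.zeros(3),d["intrinsics"],np.array(d["D"],float))[0][:,0]
E
python3 - <<'E'
from h import *
d=viewer.capture("top"); s=viewer.capture("side")
a=cv2.resize(d["image"][190:245,365:445],None,fx=8,fy=8,interpolation=cv2.INTER_CUBIC)[:,:640]
b=cv2.resize(s["image"][235:305,285:345],None,fx=8,fy=8,interpolation=cv2.INTER_CUBIC)
for n,i in (("ct",a),("cs",b)): cv2.imwrite(f"pics/{n}.png",i); print(i.shape)
for n,uv in (("corner",(385.8,225.7)),("end",(432.5,216)),("c2",(385,232)),("toe",(380,205))): print(n,at(d,uv,.034).round(4))
print(at(s,(301.8,257.6),.034))
E
```

```text
(440, 640, 3)
(560, 480, 3)
corner [ 0.4725 -0.2301  0.034 ]
end [ 0.4938 -0.3498  0.034 ]
c2 [ 0.4568 -0.2275  0.034 ]
toe [ 0.525  -0.2176  0.034 ]
[ 0.47209334 -0.23185961  0.034     ]
```

View pics/ct.png

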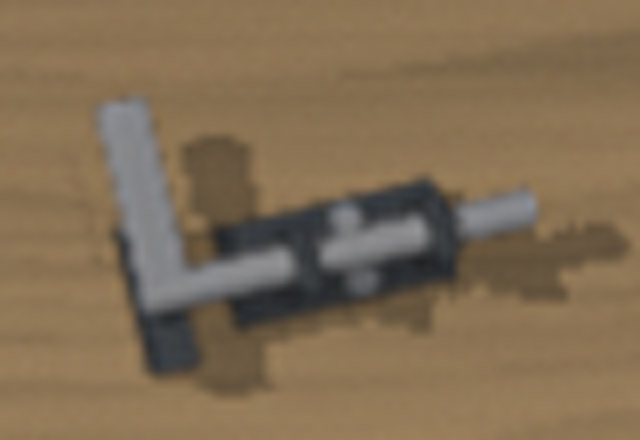

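View pics/cs.png

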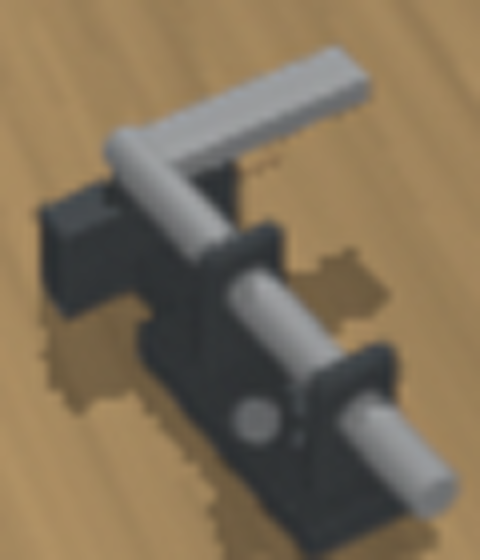

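Both crops show the aluminium lever, corner at top px (385.6,225.6), leg end (431,216) and toe tip (380,203). The toe is level on the far (left) side, so the lever is mirrored, as chosen. I'll move to hover above the toe.

Emit:
move_arm(targets=[[[-44.0, 32.5, 3.0], [0, 0, 0.08]], [[-44.0, 32.5, 3.0], [0, 0, 0.08]], [[-44.0, 32.5, 3.0], [0, 0, 0.08]], [[-44.0, 32.5, 3.0], [0, 0, 0.08]], [[-44.0, 32.5, 3.0], [0, 0, 0.08]]], jaw=5, squeeze=8)

```text
time_s: 1.23
tcp_pos: [0.371, -0.4056, 0.2097]
eef_rot: [-180.0, 0.0, -169.5]
contact_force: [1.2, -1.0, -0.4]
gripper_width: 0.0505
gripper_force: 0.0
```

Run:
```python
from h import *
s=r.get_state(); print(s["tcp_pos"],s["eef_rot"],s["time_s"])
```

```text
[ 0.37102382 -0.40564068  0.2097402 ] [-1.79962124e+02  3.97422452e-02 -1.69474766e+02] 1.225
```

Emit:
move_arm(targets=[[[-17.7, 15.3, 3.0], [0, 0, 0]], [[-17.7, 15.3, 3.0], [0, 0, 0]], [[-17.7, 15.3, 3.0], [0, 0, 0]], [[-17.7, 15.3, 3.0], [0, 0, 0]], [[-17.7, 15.3, 3.0], [0, 0, 0]]])

```text
time_s: 1.85
tcp_pos: [0.5177, -0.222, 0.1789]
eef_rot: [180.0, -0.0, -169.2]
contact_force: [-0.2, 0.3, 1.0]
gripper_width: 0.0497
gripper_force: 0.0
```

Run:
```python
from h import *
w=viewer.capture("wrist"); t=viewer.capture("top")
print([(x["score"],x["location"]) for x in pinpoint("lever_b","wrist")])
im=w["image"].copy()
c=np.array([.4725,-.231,.034]);u=np.array([.182,-.983,0]);v=np.array([.983,.182,0])
P=[c,c+.128*u,c+.062*v,c+.045*v]
for p in proj(w,P): cv2.circle(im,tuple(int(q) for q in p.round()),3,(0,0,255),-1)
cv2.imwrite("pics/w1.png",im); s=r.get_state(); print(s["tcp_pos"],s["eef_rot"],proj(w,P))
```

```text
[(0.94, [139.6, 329.7]), (0.6, [231.4, 173.8])]
[ 0.51573785 -0.22462322  0.17952876] [-1.79998413e+02 -9.30657165e-03 -1.69453259e+02] [[323.66870119 134.03434898]
 [195.7969036  133.80130035]
 [323.46331973 193.87412319]
 [323.51713777 178.08590142]]
```

View pics/w1.png

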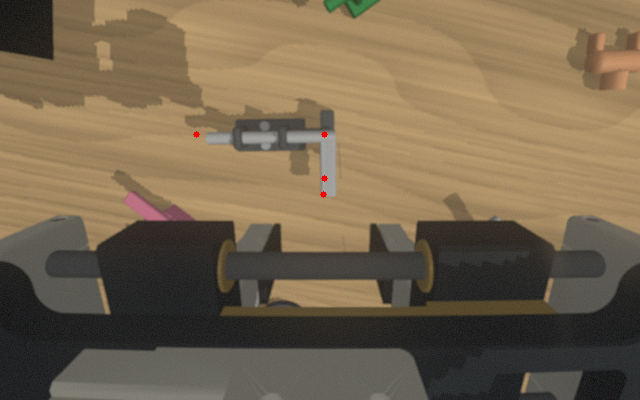

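The wrist view has the toe centred at column 329 against 323.5 predicted. That is about 5 mm further along tool +y, so I'll correct for it and descend.

Emit:
move_arm(targets=[[[0, 0.5, 5.0], [0, 0, 0]], [[0, 0.5, 10.0], [0, 0, 0]], [[0, 0.5, 14.0], [0, 0, 0]], [[0, 0.5, 16.4], [0, 0, 0]], [[0, 0.5, 16.4], [0, 0, 0]]])

```text
time_s: 2.62
tcp_pos: [0.5131, -0.2205, 0.0141]
eef_rot: [179.9, -0.2, -169.6]
contact_force: [-0.3, 0.4, 1.7]
gripper_width: 0.0502
gripper_force: 0.0
```

Run:
```python
from h import *
w=viewer.capture("wrist"); cv2.imwrite("pics/w2.png",w["image"]); s=r.get_state(); print(s["tcp_pos"],s["contact_force"])
g=s["tcp_pos"]+[0,0,.0188]; print(proj(w,[g]))
```

```text
[ 0.51436487 -0.22054763  0.01548563] [ 0.15106681 -0.55466383  0.53988919]
[[323.05395948 256.02723589]]
```

View pics/w2.png

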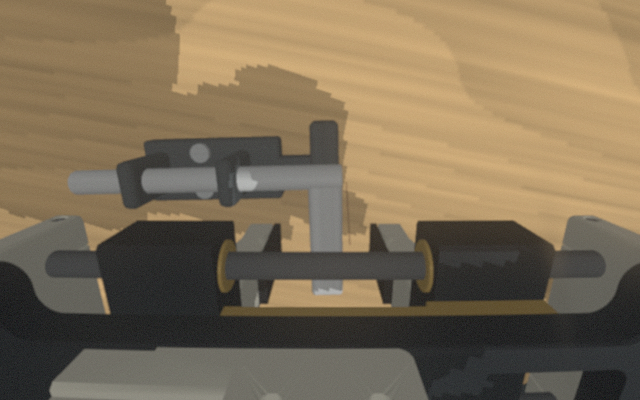

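The toe (column 326) is centred between the fingers (inner faces at 280 and 371), and the grip point lies about 43 mm out from the bar. I'll close.

Emit:
move_arm(targets=[[[0, 0, 0], [0, 0, 0]], [[0, 0, 0], [0, 0, 0]], [[0, 0, 0], [0, 0, 0]], [[0, 0, 0], [0, 0, 0]], [[0, 0, 0], [0, 0, 0]]], jaw=0, squeeze=8)

```text
time_s: 3.3
tcp_pos: [0.5153, -0.2196, 0.0158]
eef_rot: [-180.0, 0.0, -169.4]
contact_force: [0.5, 0.7, 4.2]
gripper_width: 0.0163
gripper_force: 8.0
```

Emit:
move_arm(targets=[[[0.15, 0, -1.15], [0, 0, 0]], [[0.6, 0, -2.2], [0, 0, 0]], [[1.3, 0, -3.1], [0, 0, 0]], [[2.2, 0, -3.8], [0, 0, 0]], [[3.25, 0, -4.25], [0, 0, 0]]])

```text
time_s: 3.92
tcp_pos: [0.4835, -0.226, 0.059]
eef_rot: [-179.9, 0.1, -169.5]
contact_force: [3.2, -6.4, -2.4]
gripper_width: 0.0157
gripper_force: 8.0
```

Emit:
move_arm(targets=[[[1.15, 0, -0.15], [0, 0, 0]], [[2.3, 0, 0], [0, 0, 0]], [[3.35, 0, 0.45], [0, 0, 0]], [[4.25, 0, 1.15], [0, 0, 0]], [[4.95, 0, 2.05], [0, 0, 0]]])

```text
time_s: 4.55
tcp_pos: [0.4344, -0.236, 0.0389]
eef_rot: [-179.9, 0.1, -169.4]
contact_force: [-0.9, -11.8, 3.4]
gripper_width: 0.0161
gripper_force: 8.0
```

Emit:
move_arm(targets=[[[0.3, -0.1, 0.6], [0, 0, 0]], [[0.45, -0.1, 1.1], [0, 0, 0]], [[0.55, -0.1, 1.6], [0, 0, 0]], [[0.6, -0.1, 2.0], [0, 0, 0]], [[0.6, -0.1, 2.1], [0, 0, 0]]])

```text
time_s: 5.18
tcp_pos: [0.4262, -0.2377, 0.0167]
eef_rot: [-180.0, -0.2, -169.5]
contact_force: [-5.0, -11.8, 2.5]
gripper_width: 0.016
gripper_force: 8.0
```

Run:
```python
from h import *
t=viewer.capture("side"); cv2.imwrite("pics/s2.png",cv2.resize(t["image"][150:320,180:400],None,fx=3.5,fy=3.5)); s=r.get_state(); print(s["tcp_pos"],s["contact_force"])
```

```text
[ 0.42622271 -0.23765649  0.01667709] [ -5.30604874 -12.22242669   2.10082433]
```

View pics/s2.png

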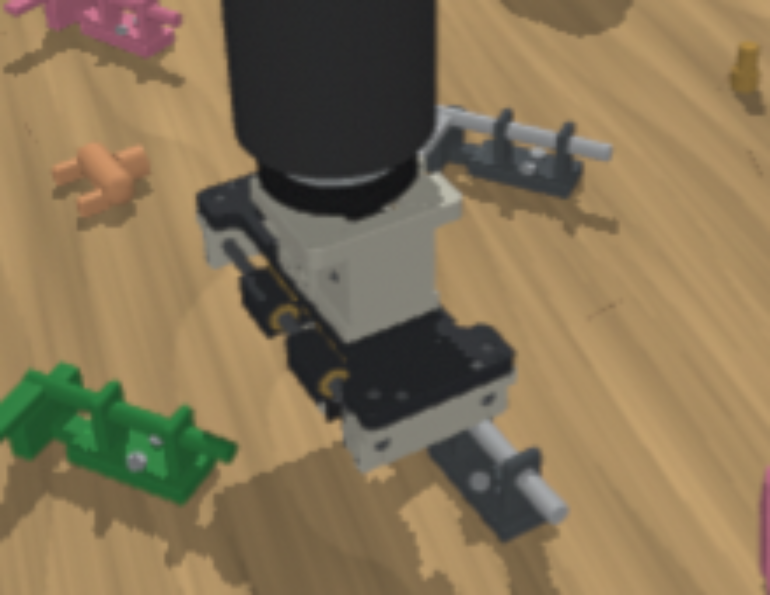

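The gripper is on the near side with the toe down. I'll open and lift straight up.

Emit:
move_arm(targets=[[[0, 0, 0], [0, 0, 0]], [[0, 0, 0], [0, 0, 0]], [[0, 0, 0], [0, 0, 0]], [[0, 0, 0], [0, 0, 0]], [[0, 0, 0], [0, 0, 0]]], jaw=5)

```text
time_s: 5.85
tcp_pos: [0.4288, -0.2365, 0.0164]
eef_rot: [180.0, -0.0, -169.5]
contact_force: [0.8, 0.3, -0.3]
gripper_width: 0.0493
gripper_force: 0.0
```

Emit:
move_arm(targets=[[[0, 0, -3], [0, 0, 0]], [[0, 0, -8], [0, 0, 0]], [[0, 0, -13], [0, 0, 0]], [[0, 0, -18], [0, 0, 0]], [[0, 0, -18], [0, 0, 0]]])

```text
time_s: 6.48
tcp_pos: [0.4311, -0.2371, 0.2006]
eef_rot: [-179.8, 0.4, -169.4]
contact_force: [-0.1, 0.2, -0.5]
gripper_width: 0.0504
gripper_force: 0.0
```

Emit:
move_arm(targets=[[[5, -15, -2], [0, 0, 0]], [[5, -15, -2], [0, 0, 0]], [[5, -25, -2], [0, 0, 0]], [[5, -25, -2], [0, 0, 0]], [[5, -25, -2], [0, 0, 0]]])

```text
time_s: 7.1
tcp_pos: [0.4244, -0.4945, 0.2136]
eef_rot: [179.9, -0.1, -169.7]
contact_force: [-0.8, 0.2, 0.2]
gripper_width: 0.0501
gripper_force: 0.0
```

Run:
```python
from h import *
t=viewer.capture("top"); s=viewer.capture("side")
a=cv2.resize(t["image"][80:340,140:480],(680,520)); cv2.imwrite("pics/t3.png",a)
b=cv2.resize(s["image"][120:330,160:380],None,fx=2.8,fy=2.8); cv2.imwrite("pics/s3.png",b); x=r.get_state(); print(x["tcp_pos"],x["time_s"],x["contact_force"])
```

```text
[ 0.42451805 -0.49200019  0.21430922] 7.2 [-0.16020759  0.58404417  0.40528233]
```

View pics/t3.png

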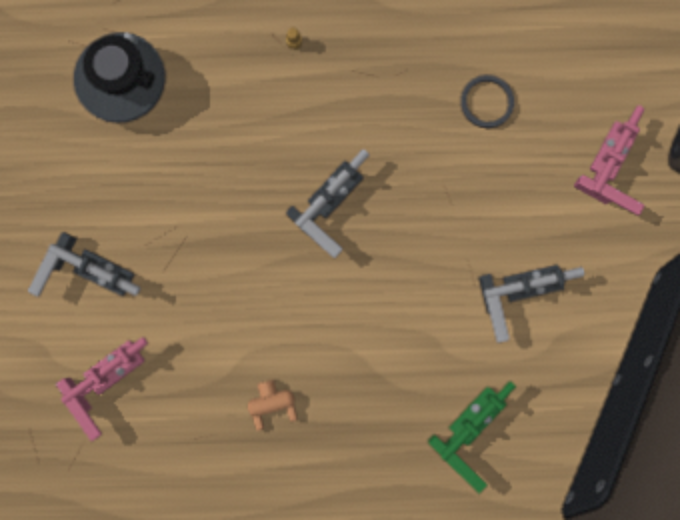

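View pics/s3.png

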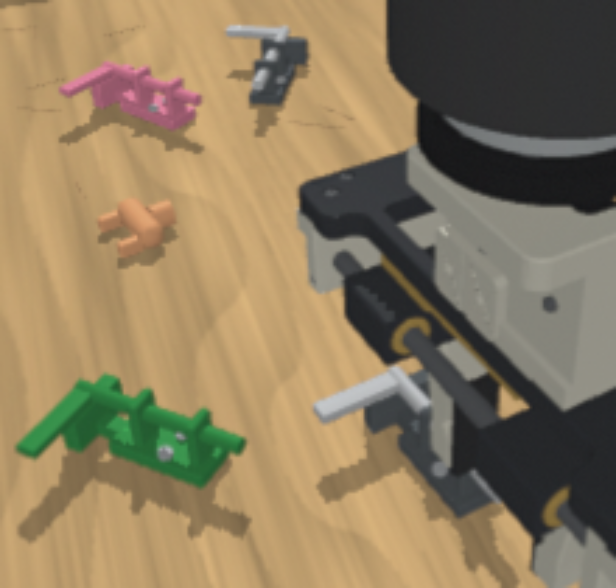

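In the top crop all three aluminium levers now read as a plain L. The flipped one has its corner at (490,290) and its toe down at (500,338). The side crop shows that toe level, and the housing and the other levers look undisturbed. I'll let it settle, then hand in.

Emit:
move_arm(targets=[[[0, 0, 0], [0, 0, 0]], [[0, 0, 0], [0, 0, 0]], [[0, 0, 0], [0, 0, 0]], [[0, 0, 0], [0, 0, 0]], [[0, 0, 0], [0, 0, 0]]])

```text
time_s: 7.82
tcp_pos: [0.4254, -0.4913, 0.2166]
eef_rot: [-180.0, 0.0, -169.5]
contact_force: [-0.8, -0.4, -0.3]
gripper_width: 0.0499
gripper_force: 0.0
```

Emit:
move_arm(targets=[[[0, 0, 0], [0, 0, 0]], [[0, 0, 0], [0, 0, 0]], [[0, 0, 0], [0, 0, 0]], [[0, 0, 0], [0, 0, 0]], [[0, 0, 0], [0, 0, 0]]])

```text
time_s: 8.45
tcp_pos: [0.4253, -0.4915, 0.2164]
eef_rot: [180.0, -0.0, -169.5]
contact_force: [0.4, 0.3, -0.0]
gripper_width: 0.0495
gripper_force: 0.0
```

```bash
python3 -c "
from plant import r
print(r.close_job())"
```

```text
the job is handed in; nothing more can be done
None
```

The mirrored lever is swung over and released with its toe level on the correct side, the other two levers and the housing were left alone, and the job was handed in at about 8.5 s (no verdict was returned).

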